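Latch the bean bin

ROBOT

A 6-joint arm with a two-finger parallel gripper is mounted at the origin on the work surface. World frame = base frame: x ahead of the robot, y to its left, z up, the work surface at z = 0. Lengths are in m, angles in rad, forces in N, time in s.
With the tool pointing down it reaches from about 0.3 to 0.825 m from the base axis. Payload 5.4 kg.
Tool frame: the origin (TCP) lies at the very end of the fingers, on their centre line; the grasp point (between the pads) lies 19 mm behind it; z points along the fingers, x is the direction in which the jaws open and shut, and the axes are right-handed (so a half turn about z gives the same grasp; the last joint's range is limited). The gripper opens to 92 mm and grips with 3 to 60 N. Pads are 20 mm wide; open, the fingers measure 128 mm over their backs; the gripper's body (75 mm by 189 mm) begins 69 mm behind the grasp point.
Start: joints at [1.048, 0.158, 1.597, -0, 1.386, -0.21], TCP at [0.177, 0.547, 0.215] pointing down, gripper open.
Joint ranges: [-2.91, 2.91], [-0.94, 2.29], [0.18, 2.7], [-1.29, 4.43], [0.17, 2.64], [-3, 3]. Speed limits (rad/s): [2.57, 2.57, 3.14, 3.14, 3.14, 3.14].

INTERFACE

Orientations are given as a rotation vector (axis times angle).
In Python, from workcell import bot gives the robot as it stands. Calls block until the motion is done:
- bot.goto(position, orientation): joint-space move of the TCP to a pose.
- bot.line_to(position, rot=None, max_speed=0.15): straight line of the TCP; rot=None keeps the orientation; max_speed is the mean speed in m/s.
- bot.set_joints(angles): joint-space move.
- bot.set_gripper(opening, newtons=None): opening from 0.0 (shut) to 1.0 (fully open); newtons is the grip in N (None keeps the last); returns when the fingers have stopped.
- bot.hold(seconds).
- bot.inverse_kinematics(position, orientation): joint angles nearest the present ones, or None.
- bot.read_camera(name): name is "scene" or "top" or "wrist"; returns a dict with "pixels" (384x512x3 uint8, blue, green, red), "fx", "fy", "cx", "cy" (pixels), "k1" (the pictures are not rectified: a ray, as slopes to the right and down, at radius r is drawn at 1 + k1 r^2 times it, then the intrinsics apply), "R" (3x3) and "t" (3): a world point X has camera coordinates R X + t. Camera axes: x right, y down, z forward; pixel columns grow to the right and rows downward; lengths in m; the calibration is good to about 2 mm. A picture is of the moment at which its call begins. There is no depth.
A pose or a line that the arm cannot do raises bot.MotionError and nothing moves.
- bot.job_done(): hands the job in, once; it reports no verdict.
Readings, each from a call of its own:
- bot.current_clock(): time.
- bot.current_joints(): joint angles.
- bot.current_joint_vel(): joint speeds.
- bot.current_effort(): joint torques, N m.
- bot.current_ee_pos(): TCP position.
- bot.current_tool_rot(): TCP orientation.
- bot.current_contact_force(): force on the tool from outside, world axes, zero at the start.
- bot.current_ft_torque(): the same for the moment, N m.
- bot.current_opening(): opening from 0.0 (shut) to 1.0 (fully open).
Only numpy, scipy, OpenCV 4.12 (cv2) and the standard library are available. Lean on these libraries where they do the work, as an engineer would, in place of code of your own. Each camera call takes 0.05 s, during which the arm holds its last target. There are 200 camera calls.

TASK

The rectangular coffee bean bin has been refilled and its lid is down, but its latch is still swung open. Swing the steel latch bar on the rectangular bin's lid round until its end lies fully home under the lip of the catch on the bin's side, and let go. Leave the latch of the round canister open, just as it is.

Things in the scene. Friction and masses are not known exactly. Their poses are not given: they have to be found in the camera images.
- bin_latch (a joint): Swing angle (rad) of the rectangular bin's latch: a flat steel bar 122 x 14 x 6 mm turning level about an upright pivot on the lid, underside 6 mm above it. 0: closed, bar against the back of its catch; grows as it opens, anticlockwise from above; stop at 2.3. No spring; light friction (about 1.5 N at its pin) holds it where left.
- bin_latch_grip (a point): Grip point on that latch's upright round black pin (16 mm diameter, 50 mm tall, on the bar 70 mm from the pivot): on the pin's axis, 30 mm above the bar's top, 20 mm below the pin's top, 152 mm above the counter. Turns with the bar; z up, -y points from the pivot to the bar's end.
- bin_latch_hinge (a point): Pivot of that latch, at the bar's mid thickness (119 mm up), near the middle of the fixed rectangular steel bin (170 x 200 mm, wooden lid top 110 mm up). z up; -y points to the catch, the way the closed bar lies. Catch: dark steel fork on the bin's side, 92 to 114 mm from the pivot; the bar's end slides under its lip, whose top is 130 mm up.
- round_latch_grip (a point): Grip point on the like latch of the other container, a round steel canister (186 mm across its wooden lid, as tall as the bin): on the axis of its black pin, 65 mm from its pivot, 30 mm above its bar's top. To be left alone.

How it is judged:
At the end, for the whole second after the job is handed in: The rectangular bin's latch is within 0.175 rad (10 degrees) of fully closed, its end under the catch's lip, and at rest; the round canister's latch pin is within 20 mm of where it was (value of joint bin_latch below 0.175 rad and velocity of joint bin_latch between -0.05 and 0.05 rad/s and distance of round_latch_grip from where it was at the start of the episode below 0.02 m); the robot touches nothing.
It fails at once if the round canister's latch is swung (its pin moved 20 mm or more) (distance of round_latch_grip from where it was at the start of the episode above 0.02 m).
It also fails if it takes over 29 s, if anything falls off the work surface, if the arm or the gripper's body presses on something with over 40 N, if the wrist force passes 120 N, or if a joint passes its speed limit or range.

## Working session

There is one attempt and no reset: what is moved stays moved. The work goes in short steps, each a Python script; the robot and the scene stay as the last script left them, time stands still between calls to the robot, and variables do not carry over. Pictures are saved under pics/ and viewed, about 8 in all and at most 12, crops included, and the job is handed in when it is done.

```bash
mkdir -p pics
cat > h.py <<'E'
import numpy as np, cv2
from workcell import bot
def grab(n,f=None):
    c=bot.read_camera(n)
    if f: cv2.imwrite(f'pics/{f}.png',c["pixels"])
    return c
def ray(c,u,v):
    K=np.array([[c["fx"],0,c["cx"]],[0,c["fy"],c["cy"]],[0,0,1.]])
    p=cv2.undistortPoints(np.array([[[u,v]]],float),K,np.array([c["k1"],0,0,0.]))[0,0]
    R=np.array(c["R"]);t=np.array(c["t"])
    return -R.T@t, R.T@np.array([p[0],p[1],1.])
def onplane(c,u,v,z):
    o,d=ray(c,u,v); return o+d*(z-o[2])/d[2]
def proj(c,X):
    K=np.array([[c["fx"],0,c["cx"]],[0,c["fy"],c["cy"]],[0,0,1.]])
    return cv2.projectPoints(np.array(X,float).reshape(-1,1,3),cv2.Rodrigues(np.array(c["R"]))[0],np.array(c["t"],float),K,np.array([c["k1"],0,0,0.]))[0][:,0]
E
python3 - <<'E'
from h import *
a=grab("top","top0");b=grab("scene","scene0")
print(bot.current_clock(),a["R"],a["t"],b["t"],a["k1"])
E
```

```text
0.1 [[ 0.00312765 -0.99941649  0.03401332]
 [-0.98430712 -0.00907804 -0.17623019]
 [ 0.17643613 -0.03292837 -0.98376116]] [-0.06631673  0.57302262  0.83450245] [-0.05549797 -0.34871487  1.25580789] -0.14506035719837873
```

View pics/top0.png

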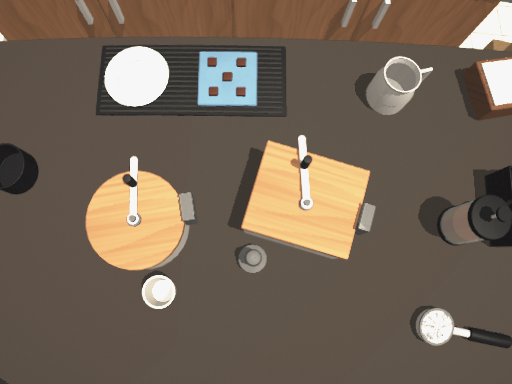

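View pics/scene0.png

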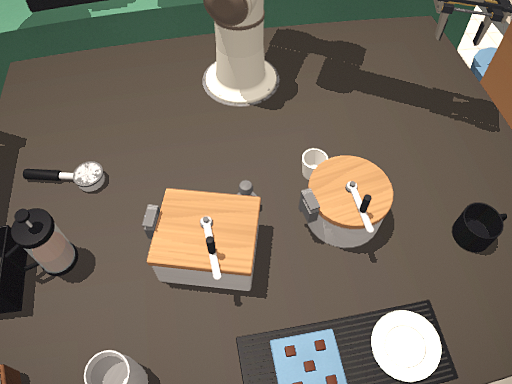

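The top view shows the rectangular bin on the right, with its pivot at about (307,203), bar end at (302,138), pin top at (307,158) and catch at (367,217). The round canister is on the left, with its pivot at (133,219). In the scene view the bin pivot is at (206,221) and its pin top at (210,238).

Run:
```python
from h import *
c=bot.read_camera("top"); s=bot.read_camera("scene")
im=c["pixels"]
cv2.imwrite('pics/crop.png',np.hstack([cv2.resize(im[120:260,235:385],None,fx=2.66,fy=4*2.66/4,interpolation=cv2.INTER_CUBIC),cv2.resize(s["pixels"][180:320,135:285],None,fx=2.66,fy=2.66,interpolation=cv2.INTER_CUBIC)]))
# black pin masks
for n,k,(r0,r1,c0,c1) in(("top",c,(150,172,294,318)),("scene",s,(228,258,200,220))):
    m=(k["pixels"][r0:r1,c0:c1].max(2)<60); v,u=np.nonzero(m); print(n,u.min()+c0,u.max()+c0,v.min()+r0,v.max()+r0,u.mean()+c0,v.mean()+r0,len(u))
    g=k["pixels"][r0:r1,c0:c1]
for name,u,v,z in(("piv",307,203,.125),("end",302,138,.122),("pintop",307.5,159,.172),("catch",367,217,.13),("press",490,218,.15),("roundpiv",133,219,.125),("bin c1",268,145,.11),("c2",369,180,.11),("c3",348,256,.11),("c4",243,222,.11),("jug",402,72,.15),("scale",249,257,.06)):
    print(name,onplane(c,u,v,z).round(4))
print("scene piv",onplane(s,206,221,.125),"pintop",onplane(s,210.5,239,.172))
```

```text
top 301 308 160 168 304.04545454545456 164.25 44
scene 207 214 237 253 210.9277108433735 246.55421686746988 83
piv [ 0.5443 -0.1535  0.125 ]
end [ 0.6687 -0.1468  0.122 ]
pintop [ 0.6148 -0.1487  0.172 ]
catch [ 0.5184 -0.2631  0.13  ]
press [ 0.5143 -0.4957  0.15  ]
roundpiv [0.5122 0.1621 0.125 ]
bin c1 [ 0.6576 -0.0832  0.11  ]
c2 [ 0.5919 -0.2757  0.11  ]
c3 [ 0.4485 -0.2305  0.11  ]
c4 [ 0.5104 -0.037   0.11  ]
jug [ 0.7982 -0.3414  0.15  ]
scale [ 0.4484 -0.0493  0.06  ]
scene piv [ 0.54862089 -0.15177652  0.125     ] pintop [ 0.61554653 -0.14643704  0.172     ]
```

View pics/crop.png

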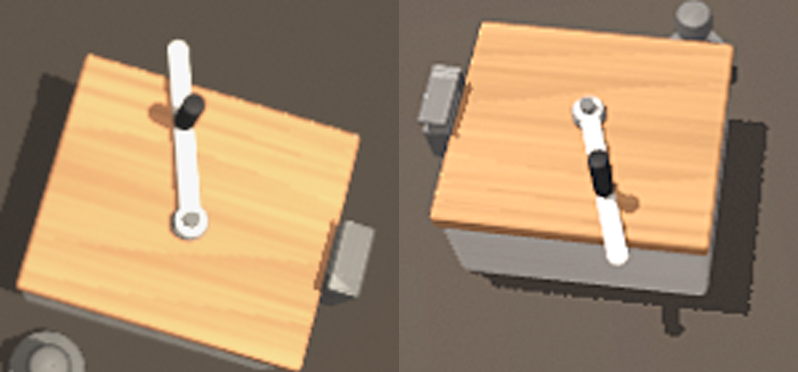

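```bash
cat >> h.py <<'E'
from scipy.spatial.transform import Rotation as Rn
def rv(p):
    x=np.array([np.cos(p),np.sin(p),0]);z=np.array([0,0,-1.])
    return Rn.from_matrix(np.column_stack([x,np.cross(z,x),z])).as_rotvec()
PIV=np.array([.546,-.153]); PIN=np.array([.617,-.148])
E
python3 - <<'E'
from h import *
for off in(-np.pi/2,np.pi/2):
    for a in(4,-50,-108):
        a=np.radians(a);p=PIV+.071*np.array([np.cos(a),np.sin(a)])
        q=bot.inverse_kinematics([*p,.138],rv(a+off)); print(round(off,1),None if q is None else np.round(q,2))
a=np.radians(4)
off=np.pi/2
q=[bot.inverse_kinematics([*PIN,.138],rv(a+o)) for o in(-np.pi/2,np.pi/2)]
p=bot.current_ee_pos(); bot.line_to([p[0],p[1],.26],max_speed=.2)
q=[bot.inverse_kinematics([*(PIV+.071*np.array([np.cos(b),np.sin(b)])),.138],rv(b+o)) for o in(-np.pi/2,np.pi/2) for b in (a,np.radians(-115))]
m=[max(abs(q[2*i][5]),abs(q[2*i+1][5])) if q[2*i] is not None and q[2*i+1] is not None else 9 for i in(0,1)]
off=(-np.pi/2,np.pi/2)[int(np.argmin(m))];print(m,off)
bot.goto([*PIN,.26],rv(a+off))
c=grab("wrist","w1");print(proj(c,[[*PIN,.172],[*PIV,.125]]),bot.current_clock(),np.round(bot.current_joints(),2),bot.current_contact_force())
E
```

```text
-1.6 [-0.43  0.37  1.49 -0.    1.27  1.08]
-1.6 [-0.53  0.35  1.52  0.    1.27  1.91]
-1.6 [-0.61  0.21  1.69  0.    1.24  2.84]
1.6 [-0.43  0.37  1.49 -0.    1.27 -2.07]
1.6 [-0.53  0.35  1.52 -0.    1.27 -1.23]
1.6 [-0.61  0.21  1.69 -0.    1.24 -0.3 ]
[np.float64(2.9634428852664207), np.float64(2.066325770876819)] 1.5707963267948966
[[263.96710923 195.43276942]
 [264.10316792 105.66345712]] 3.5167 [-0.42  0.29  1.36  0.    1.5  -2.07] [ 0.10529369  0.03294914 -0.14673867]
```

View pics/w1.png

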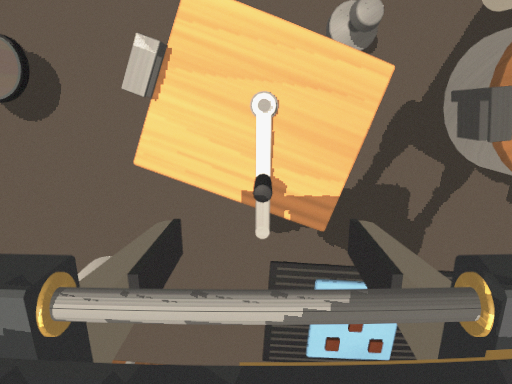

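The wrist view has the pin top at about (263,193) and the pivot at (264,104), both within 2 px of prediction. The catch is at (145,65). I'll go down, grip and swing, watching the force.

Run:
```python
from h import *
c=bot.read_camera("wrist")
k=onplane(c,145,65,.13);d=k[:2]-PIV;print("catch",k,np.hypot(*d),np.degrees(np.arctan2(d[1],d[0])))
off=np.pi/2
bot.line_to([*PIN,.138],max_speed=.12)
bot.set_gripper(0.0,12)
print("open",bot.current_opening(),bot.current_contact_force(),bot.current_clock())
f0=np.array(bot.current_contact_force())
a0=np.arctan2(*(PIN-PIV)[::-1]); r=np.hypot(*(PIN-PIV))
for deg in [-10,-25,-40,-55,-70,-85,-95,-101,-105,-108]:
    a=np.radians(deg);u=np.array([np.cos(a),np.sin(a)])
    bot.line_to([*(PIV+r*u),.138],rv(a+off),max_speed=.1)
    f=np.array(bot.current_contact_force())-f0;t=np.array([-u[1],u[0]])
    print(deg,"rad %.1f tan %.1f"%(f[:2]@u,f[:2]@t),round(f[2],1),round(bot.current_opening(),3),round(bot.current_clock(),2))
    if f[:2]@t>12 or abs(f).max()>25: print("stop");break
grab("top","top2")
cv2.imwrite('pics/t2.png',cv2.resize(cv2.imread('pics/top2.png')[100:280,230:420],None,fx=3,fy=3))
```

```text
catch [ 0.51825227 -0.25897338  0.13      ] 0.10954585249338249 -104.67275079608689
open 0.17187290633378688 [ 1.08599571 -1.87598433 -0.11562971] 5.8667
-10 rad -0.6 tan 0.9 -0.4 0.169 6.26
-25 rad 0.8 tan -0.3 -1.3 0.171 6.67
-40 rad 1.8 tan 0.2 -2.4 0.171 7.08
-55 rad 2.9 tan 1.0 -2.6 0.168 7.48
-70 rad 3.6 tan -1.2 -2.8 0.169 7.89
-85 rad 4.2 tan -1.4 -2.0 0.169 8.3
-95 rad 3.6 tan -0.6 -2.4 0.169 8.62
-101 rad 4.3 tan -2.0 -1.6 0.17 8.88
-105 rad 5.4 tan -2.0 -0.8 0.168 9.13
-108 rad 3.7 tan 7.3 -6.5 0.17 9.38
```

View pics/t2.png

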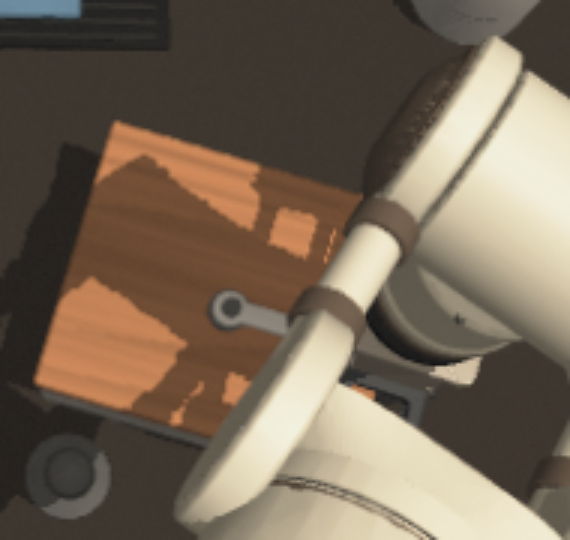

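The bar now points at the catch (the view shows it running right from (230,308)), and the tangential force has jumped. I'll nudge a little further to confirm the stop, then release and look.

Run:
```python
from h import *
off=np.pi/2; r=np.hypot(*(PIN-PIV)); last=-108
for deg in [-109,-110,-111,-112]:
    a=np.radians(deg);u=np.array([np.cos(a),np.sin(a)]);t=np.array([-u[1],u[0]])
    bot.line_to([*(PIV+r*u),.138],rv(a+off),max_speed=.05)
    f=np.array(bot.current_contact_force()); print(deg,f[:2]@u,f[:2]@t,f[2],bot.current_clock()); last=deg
    if f[:2]@t>14: break
bot.set_gripper(.6)
p=bot.current_ee_pos(); bot.line_to([p[0],p[1],.26],max_speed=.2)
grab("wrist","w3"); print(bot.current_clock(),bot.current_contact_force())
```

```text
-109 4.850085903281876 13.212086010246269 -8.52228635841696 9.6833
-110 4.482079146095231 18.46949032251295 -12.04121331508858 9.9333
11.4667 [-0.37667762 -0.05246407 -0.20241829]
```

View pics/w3.png

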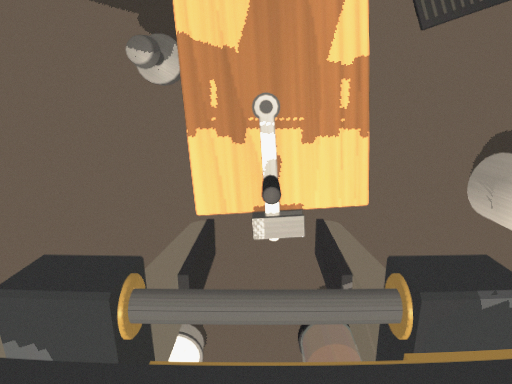

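The wrist view shows the bar passing under the lip (catch at 253–304, 218–240), with its end emerging at (273,240). It sits on the back side of the catch. A quick numeric check, then I'll hand it in.

Run:
```python
from h import *
c=bot.read_camera("wrist")
P=onplane(c,266,106,.125)[:2];E=onplane(c,273.5,239,.120)[:2];N=onplane(c,271,195,.172)[:2]
for n,X in(("end",E),("pin",N)):
    d=X-P;print(n,X,np.hypot(*d),np.degrees(np.arctan2(d[1],d[0])))
for n,A,B in(("left",(175,0),(196,213)),("right",(368,20),(368,203)),("front",(196,213),(368,203))):
    d=onplane(c,*B,.11)-onplane(c,*A,.11);print(n,np.degrees(np.arctan2(d[1],d[0])))
t=bot.read_camera("top");print("roundpin diff", np.abs(t["pixels"][140:240,80:200].astype(int)-cv2.imread('pics/top0.png')[140:240,80:200]).mean())
print(bot.current_clock(),bot.current_contact_force(),bot.current_joint_vel())
```

```text
end [ 0.50848303 -0.27658863] 0.1289365906438598 -106.60910887326452
pin [ 0.52526832 -0.22017331] 0.07007716934790464 -106.6424949253558
left -107.00951875157608
right -106.2485934978282
front -16.465146315399483
roundpin diff 45.90472222222222
11.5667 [-0.24394272  0.56369453 -0.2338312 ] [ 0.00090044 -0.00101343 -0.00773861 -0.000476   -0.00058671  0.00127969]
```

The bar direction (-106.6°) matches the bin axis (-106.6°), so the latch is fully closed. The image change around the round canister is large, possibly the arm covering it, so I'll check.

Run:
```python
from h import *
p=bot.current_ee_pos(); bot.line_to([p[0],p[1],.30],max_speed=.2)
t=grab("top"); s=grab("scene")
cv2.imwrite('pics/f.png',np.hstack([cv2.resize(t["pixels"],(400,300)),cv2.resize(s["pixels"],(400,300))]))
print(bot.current_clock())
```

```text
12.0167
```

View pics/f.png

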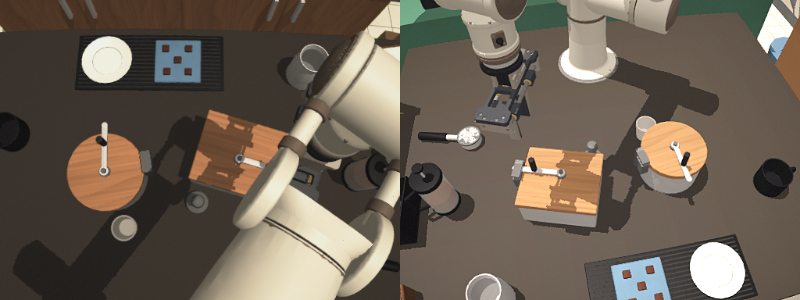

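The round latch points the same way as before, with its pivot at (104,171) and bar end at (104,124) in the half-size view. The bin's bar lies in its catch and the gripper is clear.

```bash
python3 -c "
from workcell import bot
bot.hold(0.3); bot.job_done()"
```

```text
the job is handed in; nothing more can be done
```

The rectangular bin's latch is closed in its catch and the job is handed in, with the robot's clock at about 12.3 s of the 29 s allowed. I gripped the latch pin and swung the bar about 110° clockwise. I pushed until it met the back of the catch at roughly 18 N, then let go and lifted clear.

- **Latch closed:** after release, the bar and pin both pointed at -106.6°, against a bin axis of -106.2° to -107.0°. That is well inside the 10° limit, and the bar's end could be seen passing under the lip.
- **Robot clear:** with the gripper lifted, the contact force read about 0.
- **Round canister:** my pixel-difference check over this area came out large (about 46), which disagreed with what I expected. In the final pictures its latch points the same way as at the start, so I put the difference down to changed lighting and the arm's shadow. I judged this by eye and did not measure its pin position again.

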